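# File a bone find in the tilt-out bin

## Task

Pull the blue tilt-out bin well open by its black tab, put the small bone from the dark board into it and let go, then push the bin back until it clicks fully shut and stays shut. Do not shove any of the storage units along the bench, do not open the yellow or white bins, and leave the wood block and the jar where they are.

Things in the scene. Friction and masses are not known exactly. Their poses are not given: they have to be found in the camera images.
- blue_pivot (a point): middle of the blue bin's pivot, at its bottom front edge, 25 mm above the unit's foot. Frame turns with the bin: shut, x points level into the unit, z up, y along the pivot. In it the bin is an open-topped scoop of 4 mm walls, x 0 to 110, 116 wide; front panel 120 high, back wall 75 high, side walls 97 high (front half) and 75 (back half). The bone must end inside it
- blue_tab (a point): grip point of the blue bin's black pull tab: an upright fin 12 mm thick (y), sticking 36 mm out of the front panel (to -x), 28 mm tall. This point is at mid thickness and mid height, 24 mm out from the panel: x -24, z 108 mm in the frame of blue_pivot; same axes
- blue_bin (a joint): tilt of the blue bin, rad: 0 fully shut, 0.75 tipped forward to its stop. Stiff pivot: it stays at the angle where it is left, except in the click, which takes about 8 N at the tab either way. Closing, the click is met near 0.10 and its peak is near 0.05; let go between, it creeps back out; past the peak it snaps to 0
- blue_unit: grey unit with blue top edging, holding the blue bin, 134 wide, 150 deep, 231 high. Origin: centre of its bottom front edge, under the pivot, on a rubber mat 3 mm thick; x into the unit, z up. A fixed upper tier, 170 to 222 mm up, overhangs the bin's front by 8 mm: reach the tab and the mouth tilted some 40 degrees, fingers forward and down. 32 N along x slides the unit
- yellow_unit: two-tier unit like the blue one, edged in its bin's colour, 134 wide, 150 deep, 231 high, with a yellow tilt-out bin; a bystander. Origin: centre of the bottom front edge, on the same mat; x points into the unit, z up
- white_unit: two-tier unit like the blue one, edged in its bin's colour, 134 wide, 150 deep, 231 high, with a white tilt-out bin; a bystander. Origin: centre of the bottom front edge, on the same mat; x points into the unit, z up
- yellow_bin (a joint): tilt of the yellow bin, rad, 0 shut; starts shut
- white_bin (a joint): tilt of the white bin, rad, 0 shut; starts shut
- bone_center (a point): centre of the cream-coloured bone, 67 mm long (its x axis), 35 mm wide over the knobbly ends (y), 19 mm high; waist a round 16 mm shaft along x, free for 28 mm about the centre; 60 g, lies on the board with this point 10.5 mm above the board's top
- board: fixed dark board 280 x 260 x 18 mm; origin at the centre of its underside; its top is 18 mm above the bench
- wood_block: dark brown wood block 85 x 35 x 28 mm on the board, bystander; origin centre of its underside
- jar: small jar, 44 mm diameter, 55 mm high, on the board, bystander; origin centre of its underside

How it is judged:
By the outcome, as a careful person would: the job done as asked, in the order asked, and still so for the second after the job is handed in, with the robot touching nothing.
It also fails if it takes over 72 s, if anything falls off the work surface, if the arm or the gripper's body presses on something with over 40 N, if the wrist force passes 120 N, or if a joint passes its speed limit or range.

## Robot

A 6-joint arm with a two-finger parallel gripper is mounted at the origin on the work surface. World frame = base frame: x ahead of the robot, y to its left, z up, the work surface at z = 0. Lengths are in m, angles in rad, forces in N, time in s.
With the tool pointing down it reaches from about 0.425 to 0.925 m from the base axis. Payload 12.5 kg.
Tool frame: the origin (TCP) lies on the centre line of the jaws, within the pads' length; the fingertips stand 22 mm ahead of it and the grasp point (between the pads) lies 3 mm ahead of it; z points along the fingers, y is the direction in which the jaws open and shut (so a half turn about z gives the same grasp; the last joint's range is limited). The gripper opens to 85 mm and grips with 20 to 120 N. Pads are 22 mm wide; open, the fingers measure 114 mm over their backs; the gripper's body (76 mm by 85 mm) begins 54 mm behind the grasp point. The pads swing forward as they close: fully open they stand 13 mm farther back than shut.
Start: joints at [-1.433, 0.491, 1.559, -0, 1.092, -0.106], TCP at [0.151, -0.607, 0.253] pointing down, gripper open.
Joint ranges: [-3.1, 3.1], [-0.84, 2.19], [0.05, 2.79], [-1.13, 4.28], [0.06, 2.93], [-2.69, 2.69]. Speed limits (rad/s): [2.22, 2.22, 2.79, 3.14, 3.14, 3.14].

## Interface

Orientations are given as a unit quaternion [x, y, z, w].
In Python, from plant import move_ptp, move_linear, goto_joints, release, grasp, sleep, solve_ik, get_obs, snapshot, Unreachable, close_job gives the robot as it stands. Calls block until the motion is done:
- move_ptp(position, orientation): joint-space move of the TCP to a pose.
- move_linear(position, max_speed=0.15, attitude=None): straight line of the TCP; attitude=None keeps the orientation; max_speed is the mean speed in m/s.
- goto_joints(angles): joint-space move.
- release() and grasp(grip_force=None): open the fingers fully, or close them until they stop; grip_force is the grip in N (None keeps the last).
- sleep(seconds).
- solve_ik(position, orientation): joint angles nearest the present ones, or None.
- get_obs(): the state.
- snapshot(name): name is "scene" or "top" or "wrist"; returns a dict with "frame" (384x512x3 uint8, red, green, blue), "camera_matrix" (3x3 intrinsics, pixels), "R" (3x3) and "t" (3): a world point X has camera coordinates R X + t. Camera axes: x right, y down, z forward; pixel columns grow to the right and rows downward; lengths in m; the calibration is good to about 2 mm. A picture is of the moment at which its call begins. There is no depth.
A pose or a line that the arm cannot do raises Unreachable and nothing moves.
- close_job(): hands the job in, once; it reports no verdict.
The state is a dict: "time_s": time; "qpos": joint angles; "dq": joint speeds; "tau": joint torques, N m; "tcp_pos": TCP position; "tool_rot": TCP orientation; "force": force on the tool from outside, world axes, zero at the start; "ft_torque": the same for the moment, N m; "gripper_width": finger opening in m.
Only numpy, scipy, OpenCV 4.12 (cv2) and the standard library are available. Lean on these libraries where they do the work, as an engineer would, in place of code of your own. Each camera call takes 0.05 s, during which the arm holds its last target.

## Working session

There is one attempt and no reset: what is moved stays moved. The work goes in short steps, each a Python script; the robot and the scene stay as the last script left them, time stands still between calls to the robot, and variables do not carry over. Pictures are saved under pics/ and viewed, and the job is handed in when it is done.

```bash
ls; mkdir -p pics; python3 - <<'E'
from plant import *
import cv2,numpy as np,pickle
o=get_obs();print(o)
d={}
for n in("scene","top","wrist"):
    s=snapshot(n);d[n]=s;cv2.imwrite(f"pics/{n}0.png",s["frame"][:,:,::-1]);print(n,s["camera_matrix"].tolist(),(-s["R"].T@s["t"]).round(3),s["R"].round(3).tolist())
pickle.dump(d,open("s0.pkl","wb"))
E
```

```text
pics
{'time_s': 0.0, 'qpos': array([-1.43260841e+00,  4.91594492e-01,  1.55944919e+00, -1.10411712e-05,
        1.09171336e+00, -1.05588592e-01]), 'dq': array([ 0.00147312,  0.00013287,  0.00037473, -0.00048396,  0.00013504,
       -0.00021187]), 'tau': array([-7.88712368e-04, -6.18443370e+01, -2.61588800e+01, -1.40969164e-04,
        4.11360888e-03,  2.20919969e-05]), 'tcp_pos': array([ 0.15085445, -0.60631261,  0.25270612]), 'tool_rot': array([ 9.92580341e-01,  1.21589174e-01, -1.43860654e-05, -5.82036045e-04]), 'force': array([-0.82289299,  0.34210688, -0.00620123]), 'ft_torque': array([-0.00052092,  0.06142025, -0.00673199]), 'gripper_width': 0.08548119462434482}
scene [[430.56225826712836, 0.0, 256.3845224361425], [0.0, 430.56225826712836, 196.4148293205285], [0.0, 0.0, 1.0]] [0.502 0.468 1.132] [[-0.999, 0.049, 0.01], [0.042, 0.935, -0.353], [-0.027, -0.352, -0.936]]
top [[416.6506071483498, 0.0, 255.18151971970988], [0.0, 416.6506071483498, 185.67323029485405], [0.0, 0.0, 1.0]] [0.382 0.085 1.27 ] [[-0.018, -0.999, 0.027], [-0.997, 0.016, -0.074], [0.073, -0.028, -0.997]]
wrist [[271.4556715008749, 0.0, 261.7768803343937], [0.0, 271.4556715008749, 190.70319978015132], [0.0, 0.0, 1.0]] [ 0.225 -0.587  0.373] [[0.241, -0.97, -0.001], [-0.926, -0.231, 0.3], [-0.292, -0.071, -0.954]]
```

View pics/scene0.png

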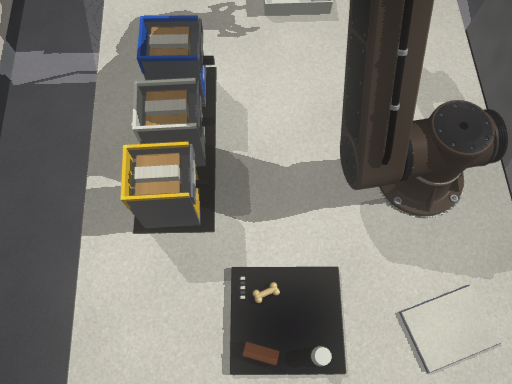

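View pics/top0.png

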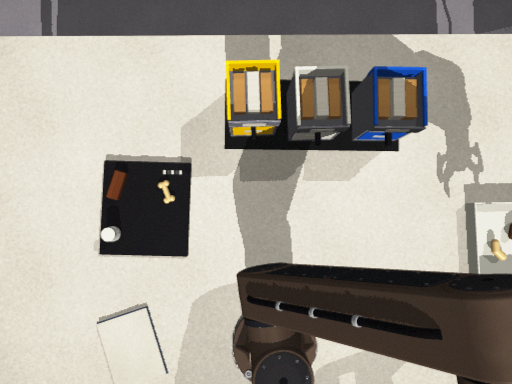

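View pics/wrist0.png

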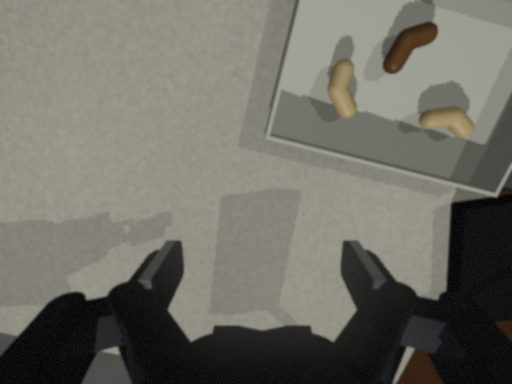

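The top view shows the yellow, white and blue units at about (253,95), (320,100) and (398,100), with their fronts facing the robot. The board is at (145,207) and the bone at (166,191). I'll enlarge these areas.

```bash
python3 - <<'E'
import cv2,pickle
d=pickle.load(open("s0.pkl","rb"))
f=d["top"]["frame"][:,:,::-1]
cv2.imwrite("pics/t_u.png",cv2.resize(f[55:155,280:440],None,fx=5,fy=5,interpolation=cv2.INTER_CUBIC))
cv2.imwrite("pics/t_b.png",cv2.resize(f[150:262,95:200],None,fx=5,fy=5,interpolation=cv2.INTER_CUBIC))
f=d["scene"]["frame"][:,:,::-1]
cv2.imwrite("pics/s_u.png",cv2.resize(f[5:125,110:230],None,fx=5,fy=5,interpolation=cv2.INTER_CUBIC))
E
```

```text
(no output)
```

View pics/t_u.png

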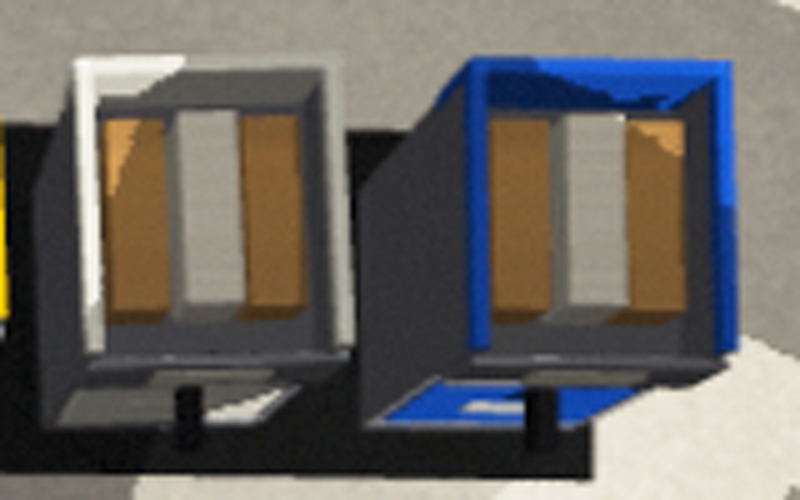

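View pics/t_b.png

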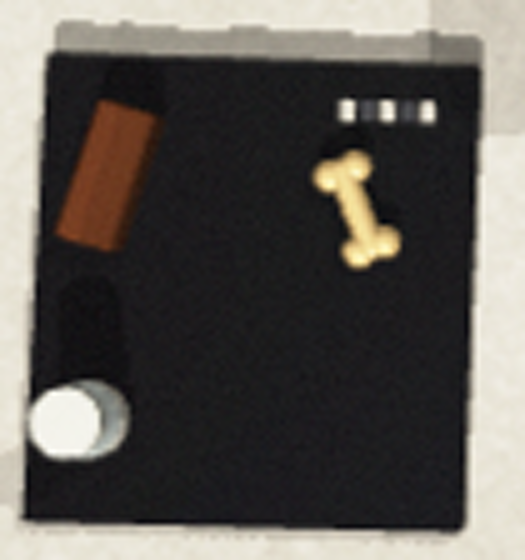

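View pics/s_u.png

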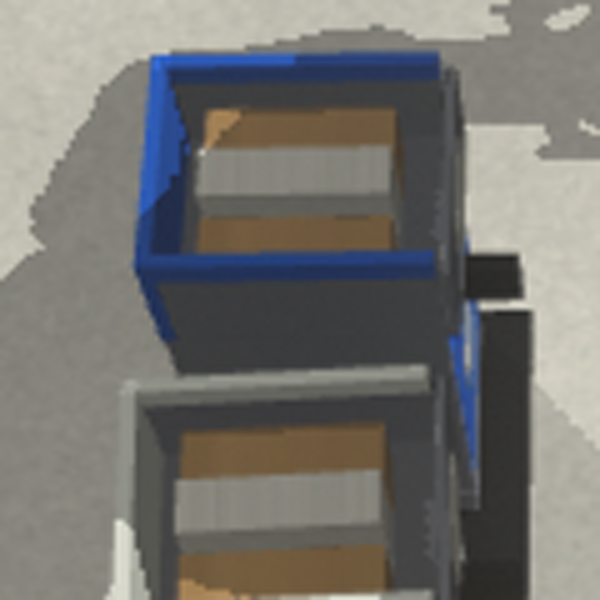

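```bash
cat > h.py <<'E'
import numpy as np,cv2,pickle
from scipy.spatial.transform import Rotation as Rn
def ray(s,px,z):
    px=np.atleast_2d(px).astype(float)
    d=np.c_[px,np.ones(len(px))]@np.linalg.inv(s["camera_matrix"]).T@s["R"]
    c=-s["R"].T@s["t"]
    return c+d*((z-c[2])/d[:,2])[:,None]
def proj(s,X):
    c=np.atleast_2d(X)@s["R"].T+s["t"];p=c@s["camera_matrix"].T
    return p[:,:2]/p[:,2:]
E
python3 - <<'E'
from h import *
d=pickle.load(open("s0.pkl","rb"))
for n in("top","scene"):
    s=d[n];hsv=cv2.cvtColor(s["frame"],cv2.COLOR_RGB2HSV)
    m=cv2.inRange(hsv,(108,150,50),(125,255,255))
    # rim outer corners
    r=(slice(60,160),slice(350,440)) if n=="top" else (slice(0,90),slice(120,205))
    mm=np.zeros_like(m);mm[r]=m[r]
    k,l,st,c=cv2.connectedComponentsWithStats(mm)
    i=1+np.argmax(st[1:,4]);print(n,st[1:].tolist())
    pts=cv2.findNonZero((l==i).astype('uint8'))[:,0]
    h=cv2.convexHull(pts)[:,0]
    ap=cv2.approxPolyDP(h.reshape(-1,1,2),3,True)[:,0]
    print(ap.tolist());print(ray(s,ap,.234).round(4).tolist())
    # bone
    m=cv2.inRange(hsv,(10,60,120),(30,255,255))
    r=(slice(170,215),slice(150,185)) if n=="top" else (slice(275,310),slice(245,290))
    mm=np.zeros_like(m);mm[r]=m[r]
    k,l,st,c=cv2.connectedComponentsWithStats(mm);i=1+np.argmax(st[1:,4])
    p=cv2.findNonZero((l==i).astype('uint8'))[:,0]
    w=ray(s,p,.0285)
    rc=cv2.minAreaRect((w[:,:2]*1000).astype('float32'))
    w0=w[:,:2].mean(0);ev,V=np.linalg.eigh(np.cov((w[:,:2]-w0).T));
    print("bone",w0,rc,st[i],V[:,1],np.degrees(np.arctan2(V[1,1],V[0,1])))
E
```

```text
top [[368, 67, 59, 59, 955], [357, 132, 28, 7, 127], [391, 132, 16, 7, 70]]
[[426, 124], [374, 124], [369, 72], [374, 67], [425, 67]]
[[0.6087, -0.3824, 0.234], [0.6103, -0.2487, 0.234], [0.7456, -0.2411, 0.234], [0.7586, -0.2545, 0.234], [0.7576, -0.387, 0.234]]
bone [0.45911619 0.31568342] ((459.5299072265625, 316.0547790527344), (65.9832992553711, 33.294464111328125), 21.216894149780273) [158 180  17  24 180] [-0.93544213 -0.35347988] -159.2996914475356
scene [[137, 16, 60, 48, 558], [147, 34, 1, 1, 1], [185, 59, 1, 1, 1], [140, 65, 3, 5, 6], [143, 71, 1, 1, 1], [200, 72, 5, 18, 30]]
[[196, 16], [195, 57], [139, 63], [141, 16]]
[[0.6114, -0.3858, 0.234], [0.6139, -0.2539, 0.234], [0.7544, -0.2412, 0.234], [0.7562, -0.3915, 0.234]]
bone [0.45945673 0.31243564] ((459.53741455078125, 312.6655578613281), (63.94401931762695, 32.47936248779297), 20.737184524536133) [253 282  27  21 230] [-0.9351326  -0.35429793] -159.24957749308132
```

Two views agree on the bone: about (0.459, 0.314), yaw about 21°. The blue unit's front is near x 0.607, y -0.316, with a small yaw. Next I'll fit the tab and rim edges more precisely and check IK for the tilted poses.

```bash
cat >> h.py <<'E'
def tool(theta,yaw,flip=False):
    # tool z tilted theta from straight down toward heading yaw; jaws (y) level
    z=np.array([np.sin(theta)*np.cos(yaw),np.sin(theta)*np.sin(yaw),-np.cos(theta)])
    y=np.array([np.sin(yaw),-np.cos(yaw),0.])
    if flip:y=-y
    return Rn.from_matrix(np.c_[np.cross(y,z),y,z])
E
python3 - <<'E'
from h import *
from plant import *
d=pickle.load(open("s0.pkl","rb"))
# tab mask in top view and scene
for n,(r0,r1,c0,c1) in dict(top=(126,148,380,396),scene=(50,70,196,222)).items():
    g=d[n]["frame"][r0:r1,c0:c1].max(2);print(n);print(g)
# mat front edge line in top
for f in(0,1):
  for th in(40,45,50):
    R=tool(np.radians(th),-.02,f)
    for p in([.583,-.316,.136],[.50,-.316,.2],[.516,-.316,.09],[.565,-.316,.14]):
        G=np.array(p)-.003*R.apply([0,0,1]);q=solve_ik(G,R.as_quat());print(f,th,p,None if q is None else np.round(q,2))
E
```

```text
top
[[ 85  85  86  84  85  87  98 121 121 120 120 108  84  85  78  82]
 [ 95  93  95  95  93  90  89  99  96  94  94  93  88  89  84  87]
 [ 55  56  57  55  56  55  54  54  50  54  57  53  52  51  53  52]
 [ 44  44  45  42  45  51  64  77  92  94  94  94  93  97  93  94]
 [ 44  44  42  43  52  73  86  83  87  88  88  86  87  89  89  90]
 [122 119 120 111  84  79  85  85  86  82  86  84  86  82  82  81]
 [151 153 151 149 127  70  45  42  47  48  51  75 103 104 101 102]
 [170 172 151  95  76  28  20  16  28  20  28  76 140 165 163 164]
 [154 101  89  74  59  11  12  15  25  21  25  71 145 172 172 174]
 [174 166 166 166 134   8  11  17  23  18  23  73 145 171 173 174]
 [185 184 182 182 151  13  12  19  24  23  22  69 146 172 172 173]
 [176 175 173 174 145  11  11  13  21  22  24  74 145 174 174 171]
 [172 174 173 173 144   8  12  13  18  20  20  73 146 172 170 172]
 [165 163 165 165 137   8  11  14  21  23  21  69 138 167 162 142]
 [100 100  99  97  78  14  11  16  24  21  23  52  99 116 105  66]
 [ 40  37  39  38  34  14   8  14  25  23  23  27  40  44  44  31]
 [ 26  27  24  26  22  1
[... 3380 characters left out ...]
  1.94  1.48  0.45  2.64]
1 40 [0.5, -0.316, 0.2] None
1 40 [0.516, -0.316, 0.09] [-0.85  0.65  2.09  1.77  0.5   2.22]
1 40 [0.565, -0.316, 0.14] [-0.78  0.58  1.97  1.49  0.46  2.6 ]
1 45 [0.583, -0.316, 0.136] [-0.77  0.61  1.98  1.72  0.51  2.39]
1 45 [0.5, -0.316, 0.2] [-0.9   0.44  2.09  1.5   0.58  2.52]
1 45 [0.516, -0.316, 0.09] [-0.87  0.67  2.12  1.92  0.6   2.05]
1 45 [0.565, -0.316, 0.14] [-0.8   0.6   2.01  1.72  0.52  2.37]
1 50 [0.583, -0.316, 0.136] [-0.79  0.63  2.01  1.89  0.6   2.2 ]
1 50 [0.5, -0.316, 0.2] [-0.92  0.46  2.12  1.67  0.65  2.33]
1 50 [0.516, -0.316, 0.09] [-0.89  0.69  2.15  2.02  0.71  1.92]
1 50 [0.565, -0.316, 0.14] [-0.82  0.61  2.05  1.88  0.61  2.18]
```

```bash
python3 - <<'E'
from h import *
d=pickle.load(open("s0.pkl","rb"))
print("tab right-front corner scene",ray(d["scene"],[[212.8,55.0],[202.6,55]],.150))
print("tab right edge top",ray(d["top"],[[390.7,140],[390.7,135],[390.7,145]],.150))
# rim edges subpixel: saturation profiles
s=d["top"];hsv=cv2.cvtColor(s["frame"],cv2.COLOR_RGB2HSV)
m=cv2.inRange(hsv,(108,130,40),(125,255,255))
R=[];B=[];
for r in range(72,122): R.append((np.where(m[r,400:440])[0].max()+400.5,r))
for c in range(380,420): B.append((c,np.where(m[60:80,c])[0].min()+59.5))
L=[]
for r in range(80,122): L.append((np.where(m[r,366:380])[0].min()+365.5,r))
for nm,P in(("right",R),("back",B),("left",L)):
    w=ray(s,P,.234)[:,:2];ax=1 if nm!="back" else 0
    u=w[:,1-ax];k=np.polyfit(u,w[:,ax],1);print(nm,np.degrees(np.arctan(k[0])), "at x=.607:" ,np.polyval(k,.607) if ax else np.polyval(k,-.316), (w[:,ax]-np.polyval(k,u)).std())
# same for white/yellow? scene: left edge (x back) etc
s=d["scene"];hsv=cv2.cvtColor(s["frame"],cv2.COLOR_RGB2HSV)
m=cv2.inRange(hsv,(108,130,40),(125,255,255))
U=[(c,np.where(m[5:40,c])[0].min()+4.5) for c in range(145,195)]
Lo=[(c,np.where(m[40:62,c])[0].max()+40.5) for c in range(145,190)]
for nm,P in(("scene -y",U),("scene +y",Lo)):
    w=ray(s,P,.234)[:,:2];k=np.polyfit(w[:,0],w[:,1],1);print(nm,np.degrees(np.arctan(k[0])),np.polyval(k,.607))
E
```

```text
tab right-front corner scene [[ 0.57496914 -0.32620913  0.15      ]
 [ 0.6032534  -0.32735929  0.15      ]]
tab right edge top [[ 0.58380579 -0.3202575   0.15      ]
 [ 0.59767225 -0.32083654  0.15      ]
 [ 0.56996427 -0.31967951  0.15      ]]
right -2.7602950402856092 at x=.607: -0.3836161499776662 5.574381050369755e-17
back 0.44578981844579163 at x=.607: 0.7594300574966901 6.793031831775718e-17
left -2.204138806519164 at x=.607: -0.24477735296393877 3.84031172623249e-17
scene -y -2.247058319511741 -0.38734451143670884
scene +y -2.339451570123211 -0.24282335407973615
```

```bash
python3 - <<'E'
from h import *
from plant import *
R=tool(np.radians(42),-.03)
G=np.array([.587,-.316,.138])-.09*R.apply([0,0,1])
move_ptp(G,R.as_quat())
s=snapshot("wrist");o=get_obs();print(o["time_s"],o["tcp_pos"],o["force"])
pickle.dump(s,open("w1.pkl","wb"));cv2.imwrite("pics/w1.png",cv2.resize(s["frame"][:,:,::-1],None,fx=1.5,fy=1.5))
print(proj(s,[[.611,-.316,.150],[.575,-.326,.150],[.575,-.310,.150]]))
E
```

```text
1.95 [ 0.52671328 -0.31485225  0.20501152] [ 0.74072449 -0.00346975 -0.17955405]
[[261.0515889  170.33849901]
 [275.42512728 211.13196304]
 [254.60689763 211.72626168]]
```

View pics/w1.png

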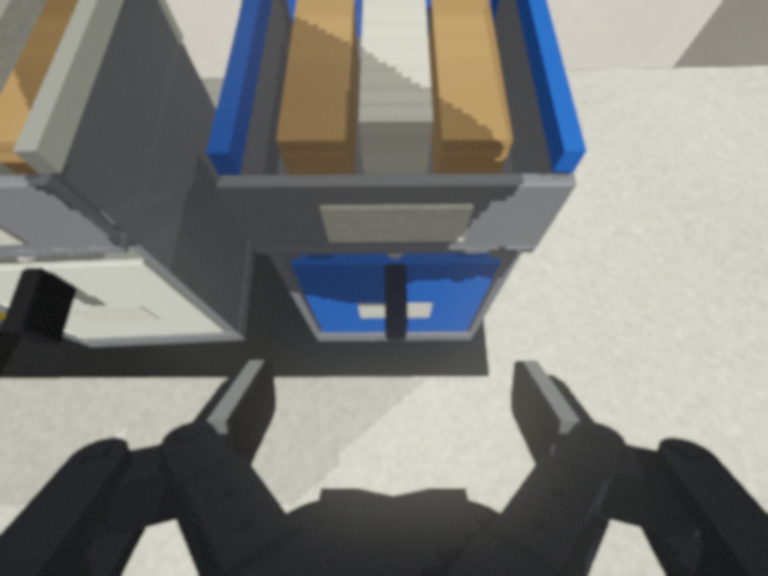

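Wrist view: the tab is the dark fin at about (264, 177–225) in original pixels, with the tier front above it and the fingers straddling it. I'll crop it and measure.

```bash
python3 - <<'E'
from h import *
s=pickle.load(open("w1.pkl","rb"))
f=s["frame"][150:245,130:400,::-1]
cv2.imwrite("pics/w1c.png",cv2.resize(f[:,50:210],None,fx=5,fy=5,interpolation=cv2.INTER_CUBIC))
g=s["frame"].max(2)
for r in range(172,232,3):print(r,g[r,252:278])
E
```

```text
172 [121 122 123 122 122 124 120 119 119 113 110 109 111 113 116 120 121 123
 123 124 123 124 123 122 124 125]
175 [118 117 119 115 113 111 104 103 102 102 101 100  98  96  94  95 100 105
 112 115 115 118 117 118 119 119]
178 [100 100 102  94  79  63  50  47  45  46  47  46  46  44  45  46  49  55
  72  89  99 103 104 102  99 104]
181 [100 101  99  94  78  56  46  47  46  44  45  47  48  45  50  46  46  49
  65  83  98 101 103 103 104 104]
184 [100 101 100  95  75  59  49  48  48  50  47  46  45  45  46  47  49  52
  65  87  99 102 104 105 103 101]
187 [104 105 101  96  79  61  50  45  49  48  46  47  49  45  50  48  53  53
  64  90 104 112 121 133 145 153]
190 [103 102 102  94  79  59  52  48  47  51  45  49  48  53  49  49  49  61
 101 144 165 168 173 173 175 175]
193 [102 104 102  96  79  60  49  50  48  50  49  50  48  49  50  50  52  57
  88 133 160 170 173 173 174 175]
196 [103 105 102  98  77  63  53  53  47  53  51  51  48  50  51  53  51  59
  90 131 160 171 173 174 175 174]
199 [104 104 102  97  79  63  49  51  51  49  51  49  50  51  53  50  54  59
  88 131 160 171 174 173
[... 393 characters left out ...]
55  53  52  51  53  54  55
  78 120 156 172 175 176 175 176]
214 [172 173 172 161 132  88  57  53  52  53  53  53  53  54  54  55  57  54
  71 108 149 167 173 173 174 175]
217 [173 173 172 162 131  90  59  54  53  52  52  53  51  54  52  55  52  62
  80 122 154 168 173 174 174 174]
220 [169 168 166 158 135  96  63  55  56  53  53  51  53  54  52  57  57  62
  89 130 156 166 168 170 169 170]
223 [142 142 140 134 114  87  60  57  52  51  56  55  53  56  56  57  59  67
  90 123 137 141 141 141 142 140]
226 [110 110 109 110 105  92  83  69  66  63  64  62  66  66  69  68  74  84
  94 106 107 111 110 111 110 111]
229 [63 63 64 65 63 64 65 66 63 66 64 64 64 66 66 64 65 67 67 65 65 65 64 67
 68 67]
```

View pics/w1c.png

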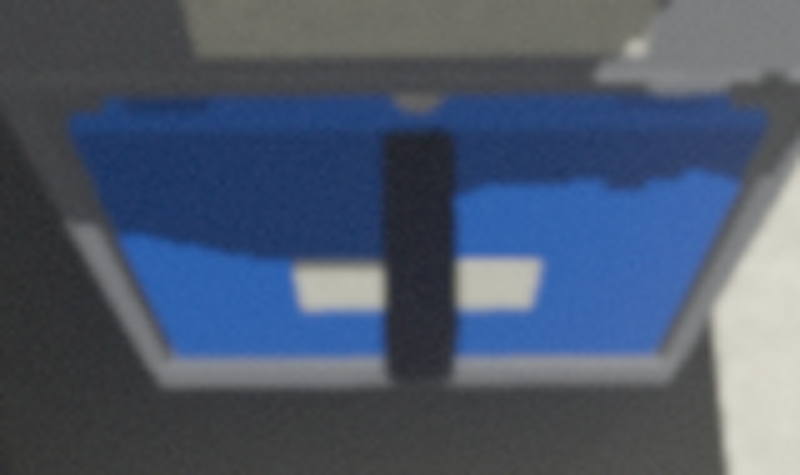

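```bash
python3 - <<'E'
from h import *
s=pickle.load(open("w1.pkl","rb"))
for x,z in((.611,.150),(.611,.148),(.611,.122),(.575,.150),(.575,.122),(.603,.173),(.611,.028),(.611,.003),(.603,.225)):print(x,z,proj(s,[[x,-.3165,z]]))
print("panel-top-of-fin", ray(s,[[263.5,176.5]],.150), "fin low end",ray(s,[[263.5,226]],.122), ray(s,[[263.5,226]],.108))
print("tab edges", ray(s,[[256.4,200],[270.6,200],[256.6,220],[270.8,220]],.150))
# tier front face bottom/top corners, mat front edge
print("frame foot", ray(s,[[180+162/5,150+387/5],[180+667/5,150+382/5]],.003))
print("mat",ray(s,[[180,250.3],[320,250]],.003))
print("tier front top",ray(s,[[218/1.5,178/1.5],[575/1.5,177/1.5]],.225))
E
```

```text
0.611 0.15 [[261.65882042 170.3223147 ]]
0.611 0.148 [[261.66001707 171.487704  ]]
0.611 0.122 [[261.67398141 185.08728188]]
0.575 0.15 [[263.06911113 211.48469061]]
0.575 0.122 [[262.93169183 222.71089458]]
0.603 0.173 [[261.97129488 164.74110246]]
0.611 0.028 [[261.70798668 218.20429868]]
0.611 0.003 [[261.71428929 224.34228498]]
0.603 0.225 [[262.02248187 118.064732  ]]
panel-top-of-fin [[ 0.60523129 -0.31782631  0.15      ]] fin low end [[ 0.57204528 -0.3168928   0.122     ]] [[ 0.5763537  -0.31711411  0.108     ]]
tab edges [[ 0.58469973 -0.31159079  0.15      ]
 [ 0.5843629  -0.32269893  0.15      ]
 [ 0.56830065 -0.3113807   0.15      ]
 [ 0.5679747  -0.32213286  0.15      ]]
frame foot [[ 0.608793   -0.251834    0.003     ]
 [ 0.60614018 -0.38416388  0.003     ]]
mat [[ 0.58002053 -0.21226777  0.003     ]
 [ 0.57504026 -0.38912494  0.003     ]]
tier front top [[ 0.60455825 -0.25130349  0.225     ]
 [ 0.60098526 -0.38434575  0.225     ]]
```

Foot, tier, fin and mat all agree: pivot about (0.608, -0.3175, 0.028), yaw about -0.03. I'll grip the fin 28 mm out from the panel, for clearance.

```bash
cat >> h.py <<'E'
YAW=-.03; P=np.array([.608,-.3175,.028])
TH=np.radians(42); RT=tool(TH,YAW); ZT=RT.apply([0,0,1])
ux=np.array([np.cos(YAW),np.sin(YAW),0]); uz=np.array([0,0,1.])
def W(x,z,phi,y=0):  # bin-frame point -> world at tilt phi
    uy=np.array([-np.sin(YAW),np.cos(YAW),0])
    return P+ux*(x*np.cos(phi)-z*np.sin(phi))+uz*(x*np.sin(phi)+z*np.cos(phi))+uy*y
def tcp(G): return G-.003*ZT
E
python3 - <<'E'
from h import *
from plant import *
G=tcp(W(-.028,.108,0)); print(G)
move_linear(G,max_speed=.08,attitude=RT.as_quat())
o=get_obs();print(o["time_s"],o["tcp_pos"],o["force"],o["gripper_width"])
s=snapshot("wrist");cv2.imwrite("pics/w2.png",s["frame"][:,:,::-1])
E
```

```text
[ 0.57800611 -0.31659991  0.13822943]
3.15 [ 0.57790822 -0.31669587  0.1386069 ] [ 0.46073622 -0.78784374 -0.04663106] 0.08537919621096203
```

View pics/w2.png

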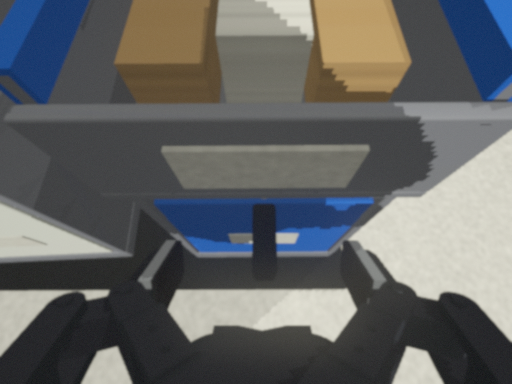

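The fin sits at column 264, midway between the jaws (168 to 355), and the tips reach over it. I'll grip and open gradually, watching the force.

```bash
python3 - <<'E'
from h import *
from plant import *
grasp(25)
o=get_obs();print(o["time_s"],o["tcp_pos"],o["force"],o["gripper_width"])
for phi in (.03,.06,.1,.15,.2,.25):
    move_linear(tcp(W(-.028,.108,phi)),max_speed=.05)
    o=get_obs();print(phi,round(o["time_s"],2),o["tcp_pos"].round(4),o["force"].round(1),o["gripper_width"].round(4))
    if np.linalg.norm(o["force"])>22:break
s=snapshot("wrist");cv2.imwrite("pics/w3.png",s["frame"][:,:,::-1])
E
```

```text
3.8583 [ 0.57792202 -0.31761616  0.13837199] [-2.21961681 -6.08923683  0.043677  ] 0.011305299548545514Traceback (most recent call last):
  File "<stdin>", line 7, in <module>
AttributeError: 'float' object has no attribute 'round'
```

```bash
sed -i 's/-.3175,.028/-.3185,.028/' h.py; python3 - <<'E'
from h import *
from plant import *
for phi in (.06,.1,.15,.2,.25):
    move_linear(tcp(W(-.028,.108,phi)),max_speed=.05)
    o=get_obs();print(phi,round(o["time_s"],2),o["tcp_pos"].round(4),o["force"].round(1),round(o["gripper_width"],4))
    if np.linalg.norm(o["force"])>22:break
s=snapshot("wrist");cv2.imwrite("pics/w3.png",s["frame"][:,:,::-1])
E
```

```text
0.06 4.36 [ 0.5725 -0.3176  0.1369] [ 5.7 -2.1 -0.6] 0.0111
0.1 4.61 [ 0.5674 -0.3175  0.1352] [-3.2 -3.1  3.1] 0.0116
0.15 4.87 [ 0.5624 -0.3174  0.1332] [ 0.1 -2.3  5.1] 0.0115
0.2 5.12 [ 0.5572 -0.3173  0.1308] [-0.2 -2.7  5.5] 0.0111
0.25 5.38 [ 0.5522 -0.3172  0.1282] [-0.5 -3.3  5.3] 0.0116
```

View pics/w3.png

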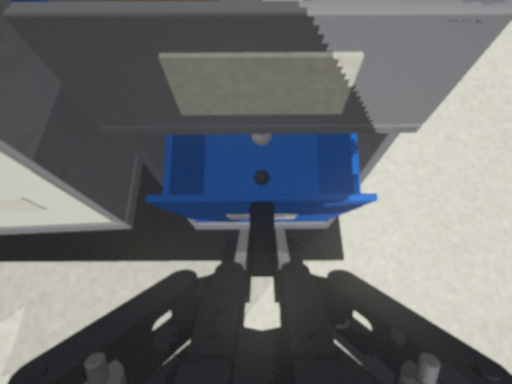

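The bin is opening: its rim is at row 198, the tab is between the pads at (262,235), and forces stay under 7 N. Continuing.

```bash
python3 - <<'E'
from h import *
from plant import *
for phi in (.33,.41,.49,.57,.64,.68,.71):
    move_linear(tcp(W(-.028,.108,phi)),max_speed=.05)
    o=get_obs();print(phi,round(o["time_s"],2),o["tcp_pos"].round(4),o["force"].round(1),round(o["gripper_width"],4))
    if np.linalg.norm(o["force"])>20:break
for n in("wrist","top","scene"):
    s=snapshot(n);cv2.imwrite(f"pics/{n}4.png",s["frame"][:,:,::-1]);pickle.dump(s,open(f"{n}4.pkl","wb"))
E
```

```text
0.33 5.76 [ 0.5443 -0.317   0.1234] [-1.3 -3.2  6. ] 0.0116
0.41 6.08 [ 0.537  -0.3168  0.118 ] [-1.2 -4.5  4.5] 0.0116
0.49 6.41 [ 0.5303 -0.3166  0.1122] [-1.7 -5.3  3.5] 0.012
0.57 6.73 [ 0.5239 -0.3165  0.1058] [-1.7 -5.9  3.2] 0.0119
0.64 7.04 [ 0.5188 -0.3163  0.0999] [-1.8 -6.5  3.6] 0.0116
0.68 7.29 [ 0.5162 -0.3163  0.0965] [-0.8 -6.6  2.9] 0.0115
0.71 7.54 [ 0.5142 -0.3162  0.0938] [-2.1 -7.4  3.2] 0.0116
```

View pics/wrist4.png

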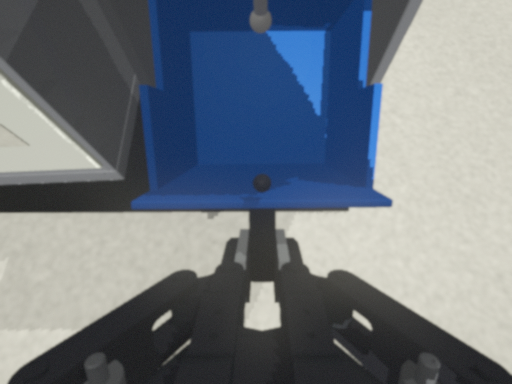

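View pics/top4.png

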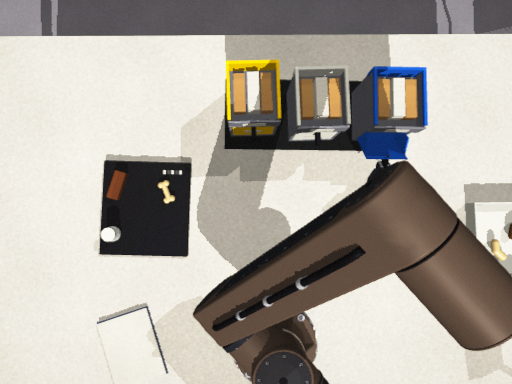

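The bin is open about 0.7 rad with the unit in place (top view, tray at (385,148)). Next: release, back off along the tool axis, and go to the bone.

```bash
python3 - <<'E'
from h import *
from plant import *
s=pickle.load(open("wrist4.pkl","rb"))
for ph in(.65,.7,.75):print(ph,proj(s,[W(0,.12,ph),W(0,.12,ph,.058),W(0,.12,ph,-.058),W(.11,.075,ph)]).round(1).tolist())
release()
o=get_obs();print(o["time_s"],o["force"],o["gripper_width"])
p=o["tcp_pos"]-.11*ZT; move_linear(p,max_speed=.2)
move_linear([.42,-.30,.33],max_speed=.25)
o=get_obs();print(o["time_s"],o["tcp_pos"],o["qpos"].round(2))
RB=tool(0,.361)
for z in(.30,.14,.043):print(solve_ik([.4593,.314,z],RB.as_quat()))
for n in("top",):
    s=snapshot(n);cv2.imwrite(f"pics/{n}5.png",s["frame"][:,:,::-1]);pickle.dump(s,open(f"{n}5.pkl","wb"))
E
```

```text
0.65 [[262.1, 203.0], [131.0, 203.2], [393.2, 202.8], [261.7, -26.6]]
0.7 [[262.1, 215.8], [132.6, 216.0], [391.7, 215.6], [261.8, -23.7]]
0.75 [[262.1, 228.1], [134.4, 228.3], [389.8, 227.9], [261.8, -19.7]]
8.4 [-0.44961141  0.1074918  -0.47543805] 0.08513442922857076
9.875 [ 0.42022279 -0.29973277  0.32862133] [-1.01  0.14  2.05  0.96  0.74 -0.08]
[ 4.80943529e-01  3.47262295e-01  1.66697979e+00 -4.44089210e-16
  1.12735057e+00  1.69073986e+00]
[ 4.80943529e-01  5.37565465e-01  1.84377449e+00 -4.44089210e-16
  7.60252694e-01  1.69073986e+00]
[ 4.80943529e-01  6.90951905e-01  1.89949659e+00 -4.44089210e-16
  5.51144162e-01  1.69073986e+00]
```

View pics/top5.png

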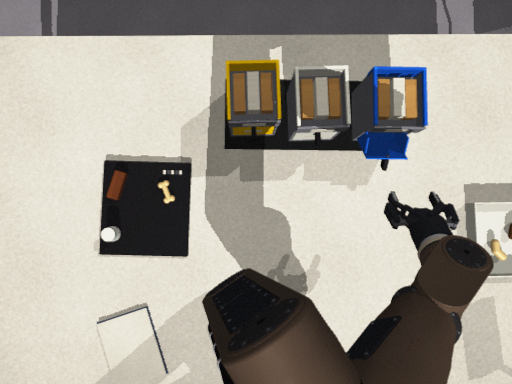

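The bin stays open: the rim row gives about 0.675 rad. Now the bone.

```bash
python3 - <<'E'
from h import *
from plant import *
RB=tool(0,.361)
move_ptp([.4593,.314,.16],RB.as_quat())
o=get_obs();print(o["time_s"],o["tcp_pos"])
s=snapshot("wrist");cv2.imwrite("pics/w6.png",s["frame"][:,:,::-1])
hsv=cv2.cvtColor(s["frame"],cv2.COLOR_RGB2HSV);m=cv2.inRange(hsv,(10,60,120),(30,255,255))
k,l,st,c=cv2.connectedComponentsWithStats(m);print(st[1:][st[1:,4]>100].tolist());i=1+np.argmax(st[1:,4])
w=ray(s,cv2.findNonZero((l==i).astype('uint8'))[:,0],.0285)[:,:2]
r=cv2.minAreaRect((w*1000).astype('float32'));print(w.mean(0),r)
E
```

```text
12.2 [0.45968355 0.31338249 0.16010706]
[[71, 64, 75, 97, 3437], [242, 155, 37, 66, 1608]]
[0.47708893 0.46760216] ((475.44482421875, 467.4664306640625), (32.15998840332031, 85.67268371582031), 71.92448425292969)
```

View pics/w6.png

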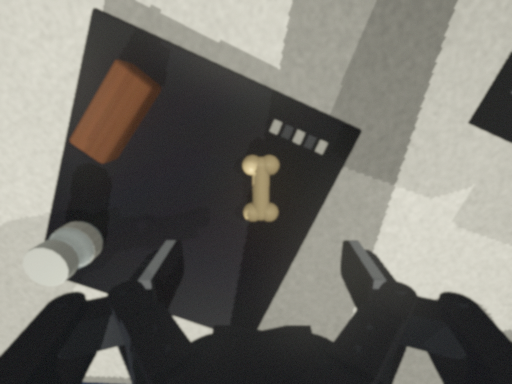

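The bone sits at (261,188), upright between the jaws. The largest mask was the wood block, so I'll redo it for the bone and pick.

```bash
python3 - <<'E'
from h import *
from plant import *
RB=tool(0,.361)
s=snapshot("wrist")
hsv=cv2.cvtColor(s["frame"],cv2.COLOR_RGB2HSV);m=cv2.inRange(hsv,(10,60,120),(30,255,255));m[:,:200]=0
k,l,st,c=cv2.connectedComponentsWithStats(m);i=1+np.argmax(st[1:,4])
w=ray(s,cv2.findNonZero((l==i).astype('uint8'))[:,0],.0285)[:,:2]
r=cv2.minAreaRect((w*1000).astype('float32'));b=np.array(r[0])/1000;print(w.mean(0),r)
assert np.hypot(*(b-[.4593,.314]))<.006
b=(b+[.4593,.314])/2;print(b)
move_linear([*b,.0425],max_speed=.1,attitude=RB.as_quat())
o=get_obs();print(o["time_s"],o["tcp_pos"],o["force"])
grasp(40)
o=get_obs();print(o["time_s"],o["force"],o["gripper_width"])
move_linear([*b,.13],max_speed=.15)
o=get_obs();print(o["time_s"],o["tcp_pos"],o["gripper_width"])
s=snapshot("wrist");cv2.imwrite("pics/w7.png",s["frame"][:,:,::-1])
E
```

```text
[0.4596928  0.31585031] ((458.6016540527344, 315.5879821777344), (65.98501586914062, 34.14872741699219), 20.584718704223633)
[0.45895083 0.31479399]
13.625 [0.45919168 0.31491294 0.04303409] [0.01706265 0.07135909 0.33820633]
14.2667 [-0.51691601 -0.92948338  2.92206212] 0.014260864641351415
15.0 [0.45862699 0.31458262 0.1293447 ] 0.014288005697687385
```

View pics/w7.png

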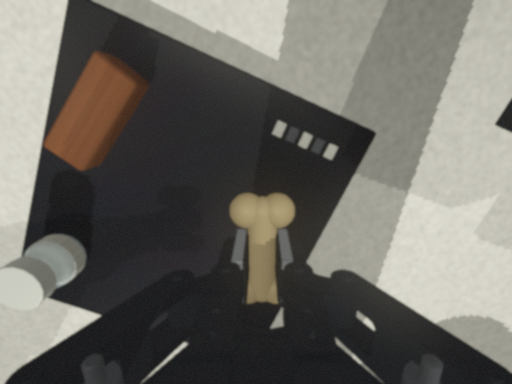

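The bone is held at its waist (width 14.3 mm). I'll carry it to the bin and stop just before the drop to look.

```bash
python3 - <<'E'
from h import *
from plant import *
PHI=.675
D=W(.043,.100,PHI)-.0145*ZT;pre=D-.10*ZT
print(D,pre)
o=get_obs();move_linear([*o["tcp_pos"][:2],.30],max_speed=.25)
move_ptp([.42,-.30,.34],RT.as_quat())
move_linear(pre,max_speed=.2,attitude=RT.as_quat())
move_linear(D-.02*ZT,max_speed=.1)
o=get_obs();print(o["time_s"],o["tcp_pos"],o["gripper_width"],o["force"])
for n in("wrist","top"):
    s=snapshot(n);cv2.imwrite(f"pics/{n}8.png",s["frame"][:,:,::-1])
E
```

```text
[ 0.56939565 -0.31734152  0.14371688] [ 0.5025127  -0.31533443  0.21803136]
19.9333 [ 0.55583177 -0.31703319  0.15906653] 0.014397500506625475 [-0.50095736 -0.56573372 -0.51997383]
```

View pics/wrist8.png

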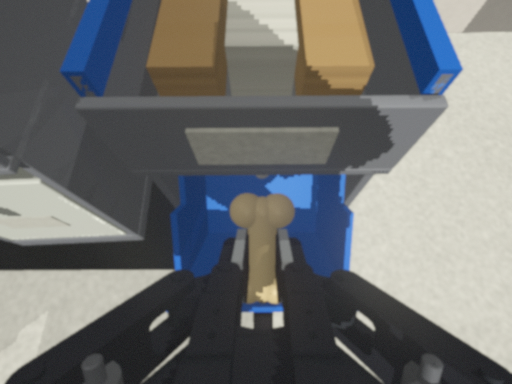

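View pics/top8.png

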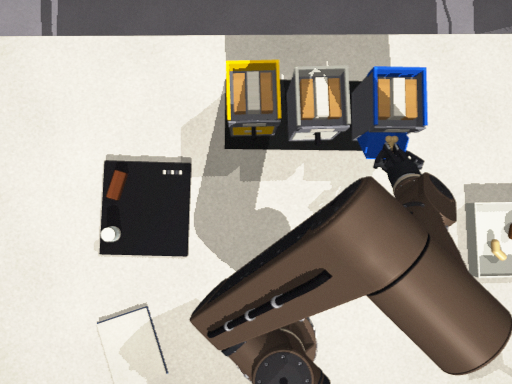

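The bone is over the mouth: its near end is at row 303, just inside the panel rim at row 309. Sides are clear. Lower and release.

```bash
python3 - <<'E'
from h import *
from plant import *
D=W(.045,.100,.675)-.0145*ZT
move_linear(D,max_speed=.06)
o=get_obs();print(o["time_s"],o["tcp_pos"],o["gripper_width"],o["force"])
release();o=get_obs();print(o["time_s"],o["gripper_width"],o["force"])
sleep(.3)
move_linear(D-.10*ZT,max_speed=.15)
o=get_obs();print(o["time_s"],o["force"])
for n in("wrist","top"):
    s=snapshot(n);cv2.imwrite(f"pics/{n}9.png",s["frame"][:,:,::-1]);pickle.dump(s,open(f"{n}9.pkl","wb"))
E
```

```text
20.5167 [ 0.57108009 -0.31712963  0.14446674] 0.014211391880794084 [0.02499513 0.33435386 0.28457252]
21.2 0.08522152896690552 [-0.50100609 -0.49634995 -0.20378351]
22.3167 [ 0.16101661 -0.73464476 -0.30971754]
```

View pics/wrist9.png

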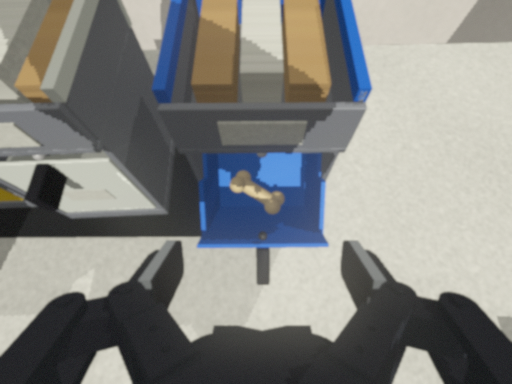

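The bone lies in the bin at (257,192). Regrip the tab where I left it and close along the same arc, watching the force.

```bash
python3 - <<'E'
from h import *
from plant import *
T=tcp(W(-.028,.108,.71))
o=get_obs()
move_linear(T-.09*ZT,max_speed=.15,attitude=RT.as_quat())
move_linear(T,max_speed=.08)
o=get_obs();print(o["time_s"],o["tcp_pos"],o["force"])
grasp(25)
o=get_obs();print(o["time_s"],o["force"],o["gripper_width"])
for phi in (.66,.58,.5,.42,.34,.26,.2,.15):
    move_linear(tcp(W(-.028,.108,phi)),max_speed=.06)
    o=get_obs();print(phi,round(o["time_s"],2),o["tcp_pos"].round(4),o["force"].round(1),round(o["gripper_width"],4))
    if np.linalg.norm(o["force"])>20:break
s=snapshot("wrist");cv2.imwrite("pics/w10.png",s["frame"][:,:,::-1])
E
```

```text
24.3583 [ 0.51425931 -0.31579381  0.09423083] [0.28407889 0.65307563 1.10136151]
25.0167 [-3.26235692 -4.25168789  1.74611895] 0.011803498883705918
0.66 25.27 [ 0.5176 -0.3163  0.0984] [-1.4 -6.4 -0. ] 0.0115
0.58 25.57 [ 0.5235 -0.3164  0.1053] [ 0.2 -5.7 -2.2] 0.0116
0.5 25.87 [ 0.5298 -0.3166  0.1116] [ 0.7 -6.7 -1.2] 0.0116
0.42 26.17 [ 0.5365 -0.3168  0.1173] [ 0.8 -7.1 -2.6] 0.0117
0.34 26.47 [ 0.5436 -0.3169  0.1225] [ 1.2 -6.  -2.4] 0.0117
0.26 26.77 [ 0.5511 -0.317   0.1271] [ 1.6 -6.9 -3.5] 0.0113
0.2 27.02 [ 0.557  -0.3172  0.1301] [ 2.  -6.9 -3.5] 0.0113
0.15 27.27 [ 0.562  -0.3173  0.1324] [ 2.4 -7.2 -3.9] 0.0116
```

View pics/w10.png

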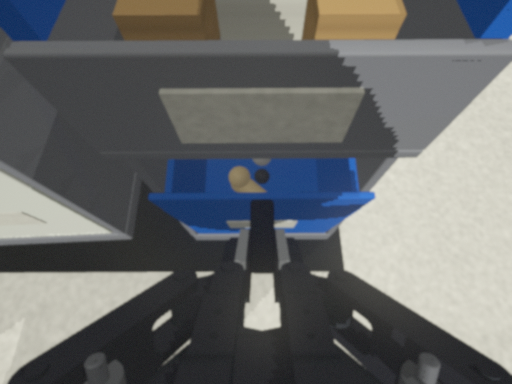

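Closing smoothly with the bone inside. Now the click, in small steps.

```bash
python3 - <<'E'
from h import *
from plant import *
for phi in (.11,.08,.06,.045,.03,.02,.01,0,-.01):
    move_linear(tcp(W(-.028,.108,phi)),max_speed=.03)
    o=get_obs();print(phi,round(o["time_s"],2),o["tcp_pos"].round(4),o["force"].round(1),round(o["gripper_width"],4))
    if abs(o["force"][0])>14:break
s=snapshot("wrist");cv2.imwrite("pics/w11.png",s["frame"][:,:,::-1])
E
```

```text
0.11 27.62 [ 0.5651 -0.3174  0.1336] [-7.2 -6.6 -1.2] 0.0117
0.08 27.88 [ 0.5683 -0.3174  0.1347] [-6.4 -6.3 -1.2] 0.0114
0.06 28.13 [ 0.5711 -0.3175  0.1358] [ 2.2 -6.5 -3.7] 0.0117
0.045 28.38 [ 0.573  -0.3176  0.1364] [ 3.  -5.6 -4.5] 0.0114
0.03 28.63 [ 0.5747 -0.3176  0.1369] [ 4.2 -4.6 -4.5] 0.0115
0.02 28.88 [ 0.5756 -0.3176  0.1372] [ 1.2 -6.5 -3.3] 0.0116
0.01 29.13 [ 0.5764 -0.3177  0.1375] [-0.1 -5.6 -1.3] 0.0112
0 29.38 [ 0.5766 -0.3176  0.1375] [-9.9 -5.5  0.9] 0.0117
-0.01 29.63 [ 0.5768 -0.3176  0.1375] [-19.8  -5.    4.8] 0.0118
```

View pics/w11.png

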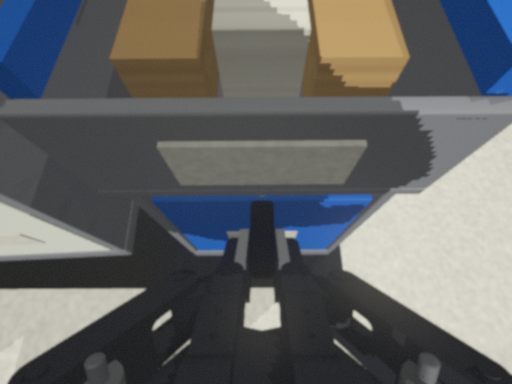

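The force rose to about 7 N, dropped past the peak, then met a hard stop at -20 N, below the 32 N sliding limit. I'll ease off, release, back away and check.

```bash
python3 - <<'E'
from h import *
from plant import *
move_linear(tcp(W(-.028,.108,.008)),max_speed=.03)
o=get_obs();print(o["time_s"],o["force"])
release()
o=get_obs();print(o["time_s"],o["force"],o["gripper_width"])
move_linear(o["tcp_pos"]-.0795*ZT-0*ZT,max_speed=.12)
G=np.array([.587,-.316,.138])-.09*RT.apply([0,0,1]);move_ptp(G,RT.as_quat())
s=snapshot("wrist");cv2.imwrite("pics/w12.png",cv2.resize(s["frame"][150:245,180:340,::-1],None,fx=5,fy=5,interpolation=cv2.INTER_CUBIC));pickle.dump(s,open("w12.pkl","wb"))
a=pickle.load(open("w1.pkl","rb"));print("R,t diff",abs(a["R"]-s["R"]).max(),abs(a["t"]-s["t"]).max())
move_linear([.42,-.30,.33],max_speed=.25)
sleep(.5)
for n in("scene","top"):
    s=snapshot(n);cv2.imwrite(f"pics/{n}12.png",s["frame"][:,:,::-1]);pickle.dump(s,open(f"{n}12.pkl","wb"))
print(get_obs()["time_s"])
d=pickle.load(open("s0.pkl","rb"))
for n in("scene","top"):
    s=pickle.load(open(f"{n}12.pkl","rb"))
    df=cv2.absdiff(s["frame"],d[n]["frame"]).max(2)
    cv2.imwrite(f"pics/diff_{n}.png",df)
E
```

```text
29.9333 [-1.07221496 -4.99268212 -1.20551249]
30.6417 [ 0.30947703 -0.28012256  0.32610697] 0.08546161100755205
R,t diff 0.0009914641947780592 0.0003412397800581224
33.1667
```

View pics/w12.png

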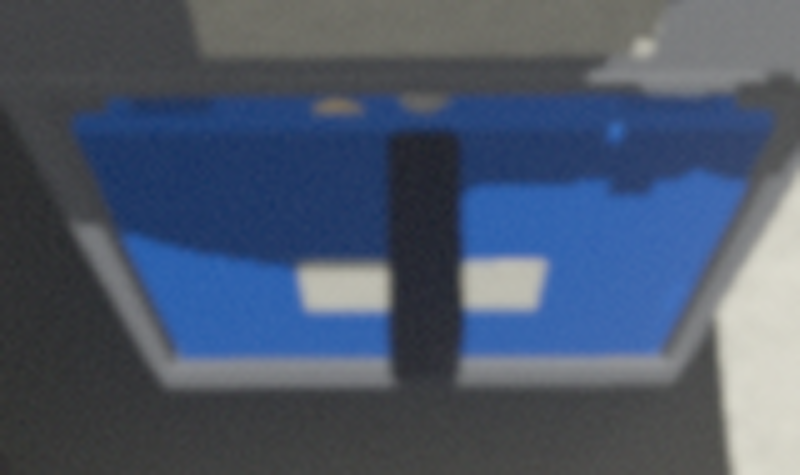

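View pics/top12.png

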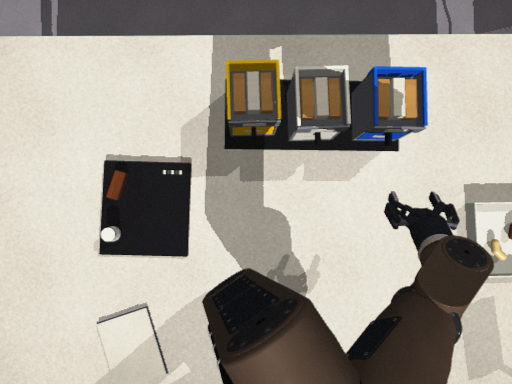

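View pics/diff_top.png

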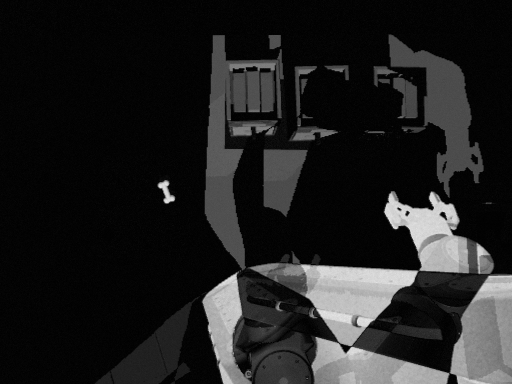

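The shut view matches the first one (panel at rows 95–355 of the crop, tab at (425,255)), and the diff shows only the bone gone, plus shadows and the arm. A cream spot of the bone shows over the panel rim at crop (335,105); I'll check where that sight line meets the bin.

```bash
python3 - <<'E'
from h import *
s=pickle.load(open("w12.pkl","rb"))
px=[180+335/5,150+105/5]
for z in(.03,.05,.07,.09,.11,.12):
    X=ray(s,[px],z+.028)[0]-P;print(z,X[0].round(4),X[1].round(4))
print(proj(s,[W(0,.12,0),W(.004,.12,0),W(0,.12,.05),W(.110,.075,0),W(.106,.004,0)]).round(1), px)
E
```

```text
0.03 0.0532 0.0192
0.05 0.0423 0.0183
0.07 0.0313 0.0173
0.09 0.0203 0.0164
0.11 0.0094 0.0155
0.12 0.0039 0.015
[[265.3 174.7]
 [265.2 170.4]
 [265.3 181.3]
 [264.4 107.9]
 [264.  145.9]] [247.0, 171.0]
```

The sight line meets the bin at x about 45–55 mm and z about 25–45 mm, so the bone is well inside. The panel rows match the shut view within about a pixel, where 0.05 rad would shift them 6.6 px. Handing in.

```bash
python3 - <<'E'
from plant import *
o=get_obs();print(o["time_s"],o["force"],o["gripper_width"]);print(close_job())
E
```

```text
33.1667 [ 0.23362851 -0.68181352 -0.09335474] 0.08558838607747853
the job is handed in; nothing more can be done
None
```

The bone is in the blue bin, the bin is clicked shut, and I handed the job in at 33.2 s. The system gives no verdict, so this rests on my own checks.

- **Opening:** I gripped the black tab and pulled the bin to about 0.68 rad, judged from its rim in the wrist image (the commanded arc was 0.71).
- **Bone:** I picked it up at the waist and released it above the bin. The wrist image then showed it lying inside.
- **Closing:** I gripped the tab again and swung the bin back. The force rose to about 7 N at the click, fell away past the peak, then met the hard stop at about 20 N. That is under the 32 N that would slide the unit.

**Last checks:**
- **Bin shut:** After release, the shut panel matched its starting picture within about one pixel.
- **Nothing else moved:** In the top view the units, yellow and white bins, wood block and jar sat where they started. Only the bone, shadows and the arm had changed.
- **Bone inside:** A bit of the bone still shows over the panel rim. Its sight line meets the bin well inside, about 50 mm behind the front and low down.
- **Robot clear:** The arm was touching nothing when I handed in.

**Disagreements:** The two camera views differed by about 3 mm on the bone's position and gave unit yaw between -1.2° and -2.7°. Neither affected the result.

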